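# Open the top half of the watch cabinet's split door

### The arm

A 6-joint arm with a two-finger parallel gripper is mounted at the origin on the work surface. World frame = base frame: x ahead of the robot, y to its left, z up, the work surface at z = 0. Lengths are in m, angles in degrees, forces in N, time in s.
With the tool pointing down it reaches from about 0.4 to 0.825 m from the base axis. Payload 7 kg.
Tool frame: the origin (TCP) lies between the finger pads; the fingertips stand r.tcp_to_tips ahead of it and the grasp point (between the pads) lies 11 mm behind it (r.tcp_to_tips is the distance from the TCP to the fingertips, in m); z points along the fingers, y is the direction in which the jaws open and shut (so a half turn about z gives the same grasp; the last joint's range is limited). The gripper opens to 88 mm and grips with 3 to 60 N. Pads are 19 mm wide; open, the fingers measure 130 mm over their backs; the gripper's body (78 mm by 193 mm) begins 47 mm behind the grasp point.
Start: joints at [-53.795, 20.546, 0.682, 0, -70.136, -16.507], TCP at [0.227, -0.635, 0.235] pointing down, gripper open.
Joint ranges: [-176.03, 176.03], [-82.01, 121.73], [-58.28, 71.71], [-173.87, 95.51], [-174.79, -0.11], [-173.66, 173.66]. Speed limits (degrees/s): [136.94, 136.94, 172.46, 180, 180, 180].

### API

Orientations are given as [roll, pitch, yaw] about the fixed x, y, z axes, in that order (R = Rz(yaw) Ry(pitch) Rx(roll)).
In Python, from plant import r, vision, nets gives the robot as it stands.
- The arm moves only by the tool move_arm, never from a script. Its arguments are lists of equal length, an entry for each row: "fingers": the opening, from 0 (shut) to 1 (fully open); "xyz": the shift along the tool's x, y, z normalised to -1 to 1, where 1 is 80 mm, a list of three; "roll": the turn about the tool's z normalised to -1 to 1, where 1 is 180 degrees. A call has 1 to 5 rows; each row is the pose to reach, as a shift and turn from the pose measured when the call began, along the tool's axes at that moment, turning the shorter way round; what a row does not reach only later rows make up. A row lasts 1/10 s, in which the tool goes at most 50 mm and 8.59 degrees, less where a joint would pass 70% of its speed; a pose out of reach is approached as far as the arm can. A call with a number of a shift or a turn outside -1 to 1 is refused whole. A call with a gripper value outside its range is refused whole. The fingers move at their own pace and stop on an object; "newtons" is the grip in N (left out, the last holds). Time passes only in rows, so rows that repeat a pose let the fingers close. It gives the time, the measured TCP pose, the force and the opening at its end, in the units of the state.
- r.get_state(): the state, without advancing time (a new reading comes with each control period).
- vision.capture(name): name is "scene" or "side" or "wrist"; returns a dict with "color" (384x512x3 uint8, red, green, blue), "range_z" (384x512 float32, m along the optical axis (not along the pixel's ray), 0 where there is no reading), "fx", "fy", "cx", "cy" (pixels), "k1" (the pictures are not rectified: a ray, as slopes to the right and down, at radius r is drawn at 1 + k1 r^2 times it, then the intrinsics apply), "rvec" (rotation vector, rad) and "tvec" (3), from world to camera coordinates, as OpenCV has them. Camera axes: x right, y down, z forward; pixel columns grow to the right and rows downward; lengths in m; the calibration is good to about 2 mm. A picture is of the moment at which its call begins.
- r.close_job(): hands the job in, once; it reports no verdict.
Trained networks look in the newest picture that a camera, given by its name, has taken for a name from the list of things; names that differ only in an ending like _2 or _b are one class to them, and where a whole thing is asked for, a point or a joint stands for the part that bears it (a point fixed in the world has none). Each returns a list of dicts, best first, with "confidence" (0 to 1); they miss things now and then, are a little off and sometimes report something else, mostly with a low value. They report only what shows in the picture. A call takes as long as a camera call. They do not tell look-alikes from the thing itself.
- nets.recognise(camera, thing): "bbox" ([left, top, width, height] in pixels, round what is visible of it).
The state is a dict: "time_s": time; "joints": joint angles; "qd": joint speeds; "joint_torque": joint torques, N m; "tcp_pos": TCP position; "eef_rot": TCP orientation; "contact_force": force on the tool from outside, world axes, zero at the start; "moment": the same for the moment, N m; "gripper_width": finger opening in m.
Only numpy, scipy, OpenCV 4.12 (cv2) and the standard library are available. Lean on these libraries where they do the work, as an engineer would, in place of code of your own. Each camera call takes 0.05 s, during which the arm holds its last target. There are 200 camera calls.

### The job

The watch with the blue dial stands on its holder on the bench right in front of the little dust cabinet, so only the top half of the cabinet's split door can be opened. Swing the top half open to about a right angle (60 degrees or more will do), leave it standing open and let go of it. Leave the bottom half shut with its bolt home, and leave the blue-dial watch standing where it is.

Things in the scene. Friction and masses are not known exactly. Their poses are not given: they have to be found in the camera images.
- upper_leaf (a joint): Top half's opening angle, rad: 0 shut, stop at 1.75; may start ajar. Opens counter-clockwise seen from above. Stiff hinge: about 1 N at the handle, stays where left. Teal panel with clear window, 220 wide, 115 high, 12 thick, 130 to 245 mm above the bench, overlaying the front of a fixed white cabinet 220 wide, 160 deep, 250 mm high; upright hinge at one side edge.
- upper_handle (a point): Top end of the top half's handle, 245 mm above the bench: upright round steel bar, 12 mm diameter, 91 long, axis 35 mm off the door's face, 40 mm from its free edge. Two thin stays to the door, 54 and 75 mm below the point. Axes turn with the leaf: x through its face towards the cabinet, y from hinge to free edge, z up; hinge axis at x = +47, y = -180 mm.
- bolt_knob (a point): Centre of the red 18 mm ball knob of the brass bolt on the bottom half (plain teal panel, 15 to 125 mm above the bench, hinged on the same side). 95 mm up, 53 mm out from the cabinet's front, below the upper bar and 40 mm nearer the hinge. Bolt is home in a steel keeper at the cabinet's side; sliding it 25 mm towards the hinge would free the bottom half. Axes as the handle's when shut.
- blue_watch: Watch movement with a dark blue dial 43 mm in diameter on a round steel holder, loose, 37 mm high in all, standing on the bench in front of the cabinet, below the sweep of the top half door. Origin at the centre of its underside, z up.
Things that resemble listed ones, but are neither listed nor needed, are in the scene too. There is more than one size of the blue_watch; the one meant has the size given above.

How it is judged (in metres and radians):
On the way:
1. the top half is swung open at least 60 degrees (value of joint upper_leaf above 1.04 rad), for 0.2 s.
At the end, for the whole second after the job is handed in: The top half stands still, open by 1.04 rad (60 degrees) or more; the bottom half is shut and bolted (its bolt knob within 8 mm of where it started); the blue-dial watch stands upright (within 10 degrees) and within 15 mm of where it started (value of joint upper_leaf above 1.04 rad and velocity of joint upper_leaf between -0.1 and 0.1 rad/s and distance of bolt_knob from where it was at the start of the episode below 0.008 m and distance of blue_watch from where it was at the start of the episode below 0.015 m and angle between blue_watch's own z axis and vertical below 0.17 rad); the robot touches nothing.
It fails at once if the bottom half's bolt is drawn, or the bottom half opened, by 8 mm or more (distance of bolt_knob from where it was at the start of the episode above 0.008 m).
It fails at once if the blue-dial watch is shifted by 15 mm or more or tipped by 10 degrees or more (distance of blue_watch from where it was at the start of the episode above 0.015 m or angle between blue_watch's own z axis and vertical above 0.17 rad).
It also fails if it takes over 38 s, if anything falls off the work surface, if the arm or the gripper's body presses on something with over 40 N, if the wrist force passes 120 N, or if a joint passes its speed limit or range.

## Working session

There is one attempt and no reset: what is moved stays moved. The work goes in short steps, Python scripts to look and compute and a tool call to move; the robot and the scene stay as the last step left them, time stands still between calls to the robot, and variables do not carry over. Pictures are saved under pics/ and viewed, about 8 in all and at most 12, crops included, and the job is handed in when it is done.

Besides the shell and the picture viewer there is one more tool, called by a JSON object that holds its "api" and its "payload", one argument or row to a line. move_arm: Moves the arm, as the interface text tells. Scaled input: -1 to 1 covers 80 mm each way for a shift and 180 degrees each way for a turn. Its arguments: {"type":"object","properties":{"fingers":{"type":"array"},"xyz":{"type":"array"},"roll":{"type":"array"},"newtons":{"type":"number"}},"required":["fingers","xyz","roll"]}

```bash
mkdir -p pics
cat > h.py <<'E'
import numpy as np, cv2
from plant import r, vision, nets
def cap(n,f=None):
    c=vision.capture(n)
    if f: cv2.imwrite('pics/'+f,cv2.cvtColor(c['color'],cv2.COLOR_RGB2BGR))
    return c
def pts(c,uv,z=None):
    uv=np.atleast_2d(np.array(uv,float)); d=(uv-[c['cx'],c['cy']])/[c['fx'],c['fy']]
    s=d.copy()
    for _ in range(10): s=d/(1+c['k1']*(s**2).sum(1,keepdims=True))
    if z is None: z=np.array([c['range_z'][int(round(v)),int(round(u))] for u,v in uv])
    p=np.c_[s,np.ones(len(s))]*np.reshape(z,(-1,1))
    R=cv2.Rodrigues(np.array(c['rvec'],float))[0]
    return (p-np.ravel(c['tvec']))@R
def cloud(c):
    v,u=np.nonzero(c['range_z']>0)
    return np.c_[u,v],pts(c,np.c_[u,v],c['range_z'][v,u])
E
python3 - <<'E'
from h import *
ims=[]
for n in('scene','side'):
    c=cap(n); ims.append(c['color']); np.save('/tmp/%s.npy'%n,c,allow_pickle=True)
    for t in('upper_leaf','upper_handle','bolt_knob','blue_watch'):
        for d in nets.recognise(n,t)[:3]:
            b=d['bbox']; print(n,t,[round(x) for x in b],round(d['confidence'],2),pts(c,[b[0]+b[2]/2,b[1]+b[3]/2]).round(3))
cv2.imwrite('pics/a.png',cv2.cvtColor(cv2.resize(np.vstack(ims),(400,600)),4));
for n,i in zip(('scene','side'),ims): cv2.imwrite(f'pics/{n}.png',i[:,:,::-1])
print(r.get_state(), r.tcp_to_tips)
E
```

```text
scene upper_leaf [157, 115, 71, 137] 0.91 [[ 0.61  -0.136  0.24 ]]
scene upper_handle [157, 116, 74, 139] 0.7 [[ 0.618 -0.135  0.242]]
scene bolt_knob [206, 224, 18, 58] 0.56 [[ 0.544 -0.094  0.001]]
scene blue_watch [234, 227, 24, 24] 0.7 [[ 0.561 -0.037  0.04 ]]
scene blue_watch [227, 185, 22, 35] 0.69 [[ 0.474 -0.024  0.051]]
scene blue_watch [286, 231, 13, 16] 0.65 [[0.583 0.049 0.028]]
side upper_leaf [239, 103, 123, 103] 0.83 [[ 0.526 -0.137  0.196]]
side upper_handle [237, 107, 128, 98] 0.89 [[ 0.525 -0.136  0.195]]
side bolt_knob [240, 162, 45, 39] 0.68 [[ 0.594 -0.121  0.095]]
side blue_watch [241, 234, 20, 26] 0.58 [[ 0.537 -0.025  0.036]]
side blue_watch [268, 258, 40, 41] 0.56 [[ 0.44  -0.011  0.051]]
{'time_s': 0.5, 'joints': array([-5.37944620e+01,  2.05476266e+01,  6.78740933e-01, -1.16241495e-03,
       -7.01390181e+01, -1.65071751e+01]), 'qd': array([-0.04828572, -0.03013265, -0.09111166,  0.04716608, -0.01904027,
       -0.02824219]), 'joint_torque': array([ 3.92359589e-04, -5.81796920e+01,  2.93068349e+01,  6.99717298e+00,
        1.18429359e-02, -3.76701303e-05]), 'tcp_pos': array([ 0.22747538, -0.6354392 ,  0.2345188 ]), 'eef_rot': array([ 1.79992111e+02, -1.19756672e-03, -1.60302032e+02]), 'contact_force': array([-0.26525796,  0.20625843, -0.12020609]), 'moment': array([0.06545095, 0.00029173, 0.00392673]), 'gripper_width': 0.0874283203361543} 0.008
```

View pics/scene.png

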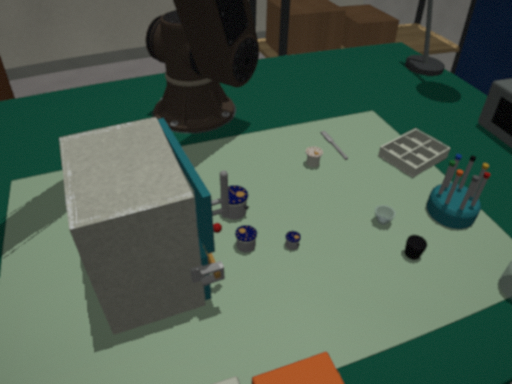

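View pics/side.png

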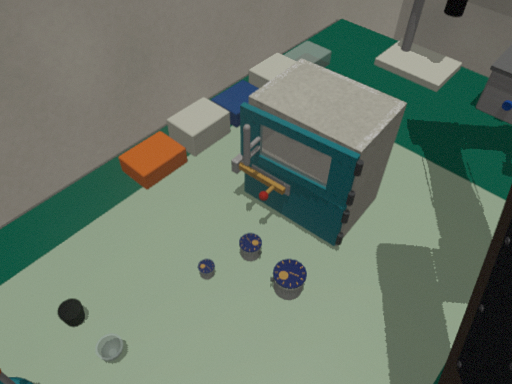

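The scene view shows the handle top near (224,172) and the red knob near (217,228). In the side view they are at (247,127) and (264,196). The hinge is on the robot's side. There are three blue dials; next I fit the geometry.

Run:
```python
from h import *
from scipy.optimize import least_squares
C={n:np.load('/tmp/%s.npy'%n,allow_pickle=True).item() for n in('scene','side')}
def proj(c,p):
    R=cv2.Rodrigues(np.array(c['rvec'],float))[0]; q=R@p+np.ravel(c['tvec']); s=q[:2]/q[2]; s=s*(1+c['k1']*(s@s)); return s*[c['fx'],c['fy']]+[c['cx'],c['cy']]
def tri(a,b):
    f=lambda p:np.r_[proj(C['scene'],p)-a,proj(C['side'],p)-b]
    o=least_squares(f,[.55,-.1,.1]); return o.x.round(4),o.fun.round(1)
print('handle',tri([224,172.5],[247,126])); print('knob',tri([217,228],[264,196]))
print('big',tri([235,194],[290,273])); print('mid',tri([246,234],[250.5,242])); print('small',tri([293,238],[206,266]))
for n,c in C.items():
    uv,P=cloud(c); col=c['color'][uv[:,1],uv[:,0]].astype(int)
    w=(P[:,0]>.35)&(P[:,0]<.8)&(P[:,1]>-.4)&(P[:,1]<.1)
    teal=w&(col[:,0]<60)&(col[:,2]>col[:,0]+40)&(col[:,1]>col[:,0]+30)
    for nm,lo,hi in(('up',.14,.235),('low',.03,.12)):
        p=P[teal&(P[:,2]>lo)&(P[:,2]<hi)]
        if len(p)>20:
            l=cv2.fitLine(p[:,:2].astype(np.float32),cv2.DIST_HUBER,0,.01,.01).ravel()
            t=(p[:,:2]-l[2:])@l[:2]; print(n,nm,len(p),'dir',np.degrees(np.arctan2(l[1],l[0])).round(1),'ends',(l[2:]+np.outer(np.percentile(t,[1,99]),l[:2])).round(3).tolist())
    top=w&(P[:,2]>.243)&(P[:,2]<.26)
    h=cv2.minAreaRect(P[top][:,:2].astype(np.float32)*1000); print(n,'top',h,cv2.boxPoints(h).round())
    blue=w&(col[:,2]>col[:,0]+25)&(col[:,2]>col[:,1]+25)&(P[:,2]>.02)&(P[:,2]<.07)
    m=np.zeros((384,512),np.uint8); m[uv[blue][:,1],uv[blue][:,0]]=1
    k,lab,st,_=cv2.connectedComponentsWithStats(cv2.dilate(m,np.ones((3,3))))
    for i in range(1,k):
        q=P[blue&(lab[uv[:,1],uv[:,0]]==i)]
        if len(q)>15: print(n,'dial',len(q),np.median(q,0).round(3),'size',np.ptp(q,axis=0).round(3))
for n,t in C.items():
    i=t['color']; 
    x=i[100:300,140:340] if n=='scene' else i[90:290,220:420]
    cv2.imwrite(f'pics/z{n}.png',cv2.resize(x,(400,400),interpolation=cv2.INTER_CUBIC)[:,:,::-1])
cv2.imwrite('pics/z.png',np.hstack([cv2.imread('pics/zscene.png'),cv2.imread('pics/zside.png')]))
```

```text
handle (array([ 0.6047, -0.0879,  0.2425]), array([-0.3, -0.1, -0.3,  0.2]))
knob (array([ 0.5675, -0.0939,  0.0942]), array([-0.3, -0.1, -0.3,  0.1]))
big (array([ 0.4446, -0.0214,  0.0502]), array([-0.5, -0.2, -0.4,  0.2]))
mid (array([ 0.5448, -0.0324,  0.0348]), array([-0.3, -0.1, -0.3,  0.1]))
small (array([0.5744, 0.0538, 0.0226]), array([-0.1, -0. , -0.1,  0. ]))
scene top ((544.1098022460938, -198.99868774414062), (224.01853942871094, 220.2850799560547), 3.196320056915283) [[ 426.  -95.]
 [ 438. -315.]
 [ 662. -303.]
 [ 650.  -83.]]
scene dial 151 [ 0.455 -0.023  0.051] size [0.054 0.044 0.005]
scene dial 150 [ 0.55  -0.029  0.038] size [0.04  0.036 0.004]
scene dial 62 [0.572 0.05  0.027] size [0.024 0.023 0.005]
side up 1496 dir 6.1 ends [[0.43, -0.142], [0.617, -0.122]]
side low 1133 dir 3.8 ends [[0.432, -0.143], [0.539, -0.136]]
side top ((543.5826416015625, -198.73245239257812), (222.2216339111328, 223.18836975097656), 3.110635995864868) [[ 427.  -93.]
 [ 439. -316.]
 [ 661. -304.]
 [ 648.  -81.]]
side dial 182 [ 0.546 -0.027  0.038] size [0.039 0.04  0.006]
side dial 81 [0.571 0.052 0.027] size [0.026 0.024 0.005]
side dial 510 [ 0.442 -0.023  0.051] size [0.055 0.056 0.007]
```

View pics/z.png

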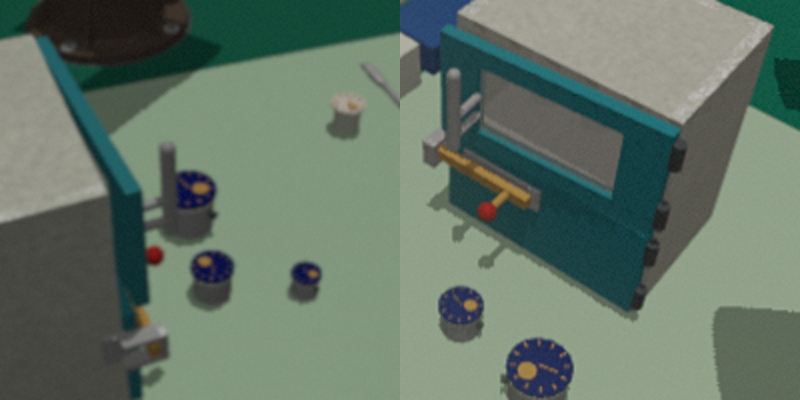

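The middle dial (about 40 mm across, 38 mm up) is the watch meant. It sits near (0.547,-0.03). The bar top is at (0.605,-0.088), the cabinet's front runs at 3.8° and the upper leaf at about 6.1°, so the leaf is slightly ajar. I'll grip the bar with the jaws along the leaf. First I go up while turning.

{"api": "move_arm", "payload": {
  "fingers": [1,1,1,1,1],
  "xyz": [
    [0,0,-0.4],
    [0,0,-0.8],
    [0,0,-1],
    [0,0,-1],
    [0,0,-1]
  ],
  "roll": [-0.04,-0.08,-0.12,-0.16,-0.2]
}}

```text
time_s: 1.0
tcp_pos: [0.2276, -0.6356, 0.3155]
eef_rot: [-179.9, -0.0, -124.0]
contact_force: [0.6, -0.1, 0.4]
gripper_width: 0.0876
```

{"api": "move_arm", "payload": {
  "fingers": [1,1,1,1,1],
  "xyz": [
    [0,0,-0.4],
    [0,0,-0.4],
    [0,0,-0.4],
    [0,0,-0.4],
    [0,0,-0.4]
  ],
  "roll": [-0.045,-0.09,-0.135,-0.18,-0.22]
}}

```text
time_s: 1.5
tcp_pos: [0.2276, -0.6355, 0.3475]
eef_rot: [-179.9, -0.1, -84.1]
contact_force: [0.1, -0.5, 0.6]
gripper_width: 0.0874
```

{"api": "move_arm", "payload": {
  "fingers": [1,1,1,1],
  "xyz": [
    [-0.25,-0.21,0],
    [-0.6,-0.5,0],
    [-1,-0.85,0],
    [-1,-0.85,0]
  ],
  "roll": [0,0,0,0]
}}

```text
time_s: 1.9
tcp_pos: [0.2891, -0.5461, 0.3485]
eef_rot: [-179.9, -0.1, -83.9]
contact_force: [-0.0, 0.7, 0.8]
gripper_width: 0.0874
```

{"api": "move_arm", "payload": {
  "fingers": [1,1,1,1],
  "xyz": [
    [-0.25,-0.21,0],
    [-0.6,-0.5,0],
    [-1,-0.85,0],
    [-1,-0.85,0]
  ],
  "roll": [0,0,0,0]
}}

```text
time_s: 2.3
tcp_pos: [0.3502, -0.4566, 0.3491]
eef_rot: [-179.8, -0.1, -83.7]
contact_force: [0.2, 0.3, -0.6]
gripper_width: 0.0876
```

{"api": "move_arm", "payload": {
  "fingers": [1,1,1,1],
  "xyz": [
    [-0.25,-0.21,0],
    [-0.6,-0.5,0],
    [-1,-0.85,0],
    [-1,-0.85,0]
  ],
  "roll": [0,0,0,0]
}}

```text
time_s: 2.7
tcp_pos: [0.4109, -0.3672, 0.3495]
eef_rot: [-179.7, -0.1, -83.5]
contact_force: [0.0, 0.1, -0.1]
gripper_width: 0.0878
```

{"api": "move_arm", "payload": {
  "fingers": [1,1,1,1],
  "xyz": [
    [-0.25,-0.21,0],
    [-0.6,-0.5,0],
    [-1,-0.85,0],
    [-1,-0.85,0]
  ],
  "roll": [0,0,0,0]
}}

```text
time_s: 3.1
tcp_pos: [0.4713, -0.2777, 0.3495]
eef_rot: [-179.7, -0.1, -83.4]
contact_force: [0.1, -1.2, 0.1]
gripper_width: 0.0877
```

{"api": "move_arm", "payload": {
  "fingers": [1,1,1,1],
  "xyz": [
    [-0.25,-0.21,0],
    [-0.6,-0.5,0],
    [-1,-0.85,0],
    [-1,-0.85,0]
  ],
  "roll": [0,0,0,0]
}}

```text
time_s: 3.5
tcp_pos: [0.5315, -0.1882, 0.3492]
eef_rot: [-179.7, -0.1, -83.2]
contact_force: [-0.5, -0.1, -0.8]
gripper_width: 0.0876
```

Run:
```python
from h import *
c=cap('wrist','w1.png'); s=r.get_state(); print(s['tcp_pos'],s['eef_rot'])
for t in('upper_handle','bolt_knob'):
    for d in nets.recognise('wrist',t)[:3]: print(t,d)
uv,P=cloud(c)
col=c['color'][uv[:,1],uv[:,0]].astype(int)
d=np.hypot(P[:,0]-.605,P[:,1]+.088)
m=(d<.03)&(P[:,2]>.225)&(P[:,2]<.255)&(abs(np.ptp(col,axis=1))<40)
q=P[m]; print(len(q)); 
if len(q): print(np.median(q,0),q.min(0),q.max(0),uv[m].mean(0))
```

```text
[ 0.53053634 -0.18943485  0.34933288] [-1.79712218e+02 -1.03493463e-01 -8.32172764e+01]
upper_handle {'bbox': [135.8, 222.7, 195.4, 20.7], 'confidence': 0.81}
6
[ 0.60518271 -0.08507628  0.24463638] [ 0.60276634 -0.08550994  0.24393192] [ 0.60790297 -0.08468313  0.24531966] [179.5 273. ]
```

View pics/w1.png

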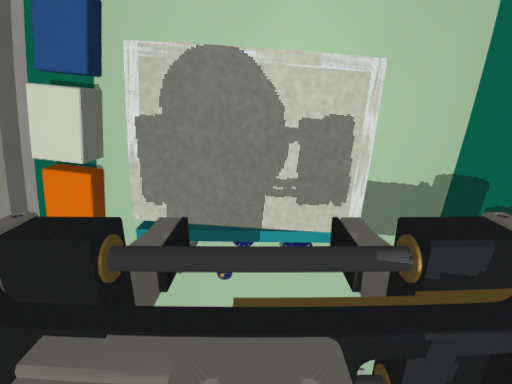

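The wrist view shows the cabinet top and leaf edge (teal, row ~232). The bar is mostly hidden behind the gripper's rod at about (190,255), and its depth fits (0.605,-0.087,0.245). On to a point above it.

{"api": "move_arm", "payload": {
  "fingers": [1,1,1],
  "xyz": [
    [-0.3,-0.27,0],
    [-0.57,-0.54,0],
    [-0.57,-0.54,0]
  ],
  "roll": [0,0,0]
}}

```text
time_s: 3.95
tcp_pos: [0.5681, -0.1401, 0.3493]
eef_rot: [-179.7, -0.1, -83.3]
contact_force: [0.2, -0.0, -0.6]
gripper_width: 0.0878
```

{"api": "move_arm", "payload": {
  "fingers": [1,1,1,1],
  "xyz": [
    [-0.3,-0.27,0],
    [-0.57,-0.54,0],
    [-0.57,-0.54,0],
    [-0.57,-0.54,0]
  ],
  "roll": [0,0,0,0]
}}

```text
time_s: 4.35
tcp_pos: [0.6055, -0.0906, 0.3492]
eef_rot: [-179.8, -0.1, -83.3]
contact_force: [-0.7, -0.2, 0.8]
gripper_width: 0.0879
```

Run:
```python
from h import *
s=r.get_state(); print(s['tcp_pos'],s['eef_rot'],s['joints'].round(1))
a=cap('side'); b=cap('scene')
cv2.imwrite('pics/b.png',np.hstack([cv2.resize(a['color'][20:220,160:360],(400,400),interpolation=2),cv2.resize(b['color'][60:260,140:340],(400,400),interpolation=2)])[:,:,::-1])
```

```text
[ 0.60547668 -0.09064616  0.34924214] [-1.79754877e+02 -1.22969589e-01 -8.33428788e+01] [  9.8  11.6   3.    0.1 -81.2  -3.2]
```

View pics/b.png

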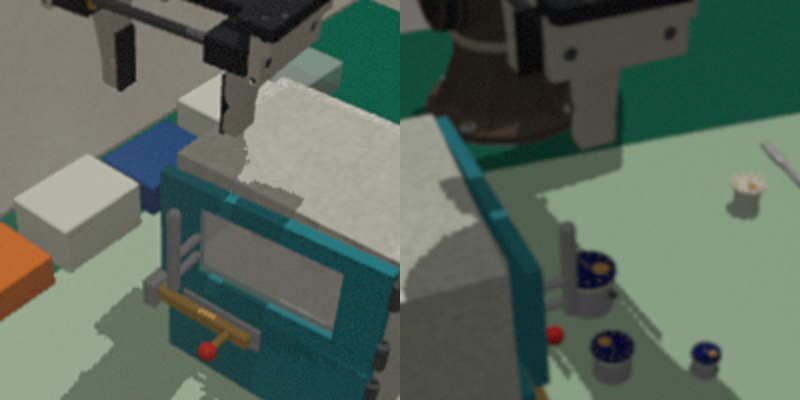

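The side view shows the bar top at crop (174,212) with the open fingers above on either side of it, as intended. Descending.

{"api": "move_arm", "payload": {
  "fingers": [1,1,1,1],
  "xyz": [
    [-0.03,0,0.3],
    [-0.03,0,0.6],
    [-0.03,0,0.9],
    [-0.03,0,1]
  ],
  "roll": [0,0,0,0]
}}

```text
time_s: 4.85
tcp_pos: [0.6035, -0.0898, 0.2676]
eef_rot: [-179.9, -0.1, -83.5]
contact_force: [0.9, -0.0, 0.2]
gripper_width: 0.0877
```

{"api": "move_arm", "payload": {
  "fingers": [1,1,1,1],
  "xyz": [
    [0,0,0.25],
    [0,0,0.5],
    [0,0,0.7],
    [0,0,0.7]
  ],
  "roll": [0,0,0,0]
}}

```text
time_s: 5.25
tcp_pos: [0.6025, -0.0907, 0.2103]
eef_rot: [179.9, -0.1, -83.5]
contact_force: [-0.1, 0.4, 0.3]
gripper_width: 0.088
```

Run:
```python
from h import *
s=r.get_state(); print(s['tcp_pos'],s['eef_rot'],s['contact_force'])
a=cap('side'); b=cap('scene')
cv2.imwrite('pics/c.png',np.hstack([cv2.resize(a['color'][60:210,180:330],(400,400),interpolation=2),cv2.resize(b['color'][110:260,150:300],(400,400),interpolation=2)])[:,:,::-1])
```

```text
[ 0.60245616 -0.0906792   0.21028854] [ 1.79943168e+02 -8.39674014e-02 -8.35362213e+01] [-0.13709865  0.38821427  0.31804907]
```

View pics/c.png

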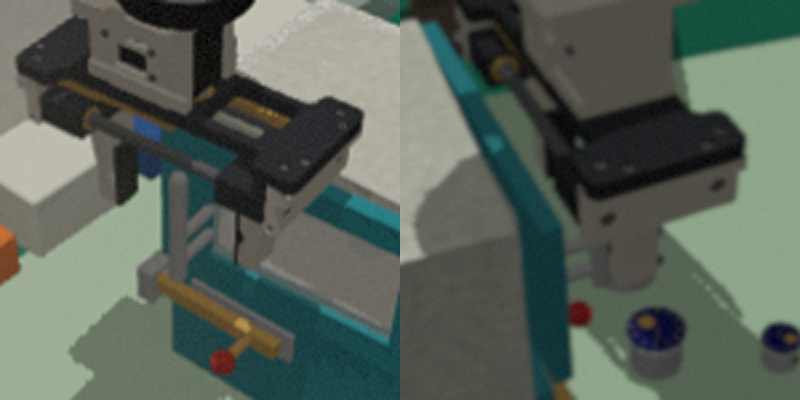

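The bar top is at left crop (180,180), between the fingers. The fingertips are level with the free bar above the stays. I nudge by about 3 mm and close.

{"api": "move_arm", "payload": {
  "fingers": [1,0.5,0,0,0],
  "xyz": [
    [-0.04,-0.03,0],
    [-0.04,-0.03,0],
    [-0.04,-0.03,0],
    [-0.04,-0.03,0],
    [-0.04,-0.03,0]
  ],
  "roll": [0,0,0,0,0],
  "newtons": 15
}}

```text
time_s: 5.85
tcp_pos: [0.606, -0.0871, 0.2129]
eef_rot: [-179.8, -0.1, -83.5]
contact_force: [0.4, -0.1, -0.4]
gripper_width: 0.061
```

{"api": "move_arm", "payload": {
  "fingers": [0,0,0,0,0],
  "xyz": [
    [0,0,0],
    [0,0,0],
    [0,0,0],
    [0,0,0],
    [0,0,0]
  ],
  "roll": [0,0,0,0,0]
}}

```text
time_s: 6.35
tcp_pos: [0.606, -0.0871, 0.2129]
eef_rot: [-179.8, -0.1, -83.5]
contact_force: [-0.4, -0.1, 1.3]
gripper_width: 0.0212
```

```bash
cat >> h.py <<'E'
def arc(H,p0,yaw0,steps):
    """rows (units) for turning about hinge H by steps degrees from tcp p0"""
    p0=np.array(p0[:2]);a=np.radians(yaw0);X=np.array([np.cos(a),np.sin(a)]);Y=np.array([np.sin(a),-np.cos(a)])
    for t in steps:
        T=np.radians(t);R=np.array([[np.cos(T),-np.sin(T)],[np.sin(T),np.cos(T)]])
        d=H+R@(p0-H)-p0; print(t,'x %.3f y %.3f roll %.3f'%(d@X/.08,d@Y/.08,-t/180),(p0+d).round(3))
E
python3 - <<'E'
from h import *
s=r.get_state(); p=s['tcp_pos']; print(p,s['eef_rot'],s['contact_force'],s['gripper_width'])
f=np.radians(6.1);u=np.array([np.cos(f),np.sin(f)]);i=np.array([u[1],-u[0]])
H=p[:2]+.047*i-.18*u; print('hinge',H)
arc(H,p,s['eef_rot'][2],[3,6,9,12,15,18,20,24])
print(); arc(H,(H+np.array([[np.cos(a:=np.radians(65)),-np.sin(a)],[np.sin(a),np.cos(a)]])@(p[:2]-H)),0,[0])
E
```

```text
[ 0.6060367  -0.08706036  0.21291033] [-1.79830740e+02 -1.24397176e-01 -8.34882344e+01] [-0.36172788 -0.07149651  1.28287572] 0.021168793597597185
hinge [ 0.43205028 -0.15292177]
3 x -0.117 y 0.033 roll -0.017 [ 0.602 -0.078]
6 x -0.232 y 0.072 roll -0.033 [ 0.598 -0.069]
9 x -0.346 y 0.117 roll -0.050 [ 0.594 -0.061]
12 x -0.456 y 0.168 roll -0.067 [ 0.589 -0.052]
15 x -0.564 y 0.225 roll -0.083 [ 0.583 -0.044]
18 x -0.669 y 0.287 roll -0.100 [ 0.577 -0.037]
20 x -0.737 y 0.331 roll -0.111 [ 0.573 -0.032]
24 x -0.867 y 0.427 roll -0.133 [ 0.564 -0.022]

0 x 0.000 y 0.000 roll 0.000 [0.446 0.033]
```

{"api": "move_arm", "payload": {
  "fingers": [0,0,0,0],
  "xyz": [
    [0,0,0],
    [0,0,0],
    [0,0,0],
    [0,0,0]
  ],
  "roll": [0,0,0,0]
}}

```text
time_s: 6.75
tcp_pos: [0.6058, -0.0872, 0.2129]
eef_rot: [-179.9, -0.1, -83.5]
contact_force: [-1.8, -0.2, 0.3]
gripper_width: 0.0114
```

The opening is 11.4 mm, so the fingers have stopped on the 12 mm bar. First part of the arc, by 12°.

{"api": "move_arm", "payload": {
  "fingers": [0,0,0,0,0],
  "xyz": [
    [-0.117,0.033,0],
    [-0.232,0.072,0],
    [-0.346,0.117,0],
    [-0.456,0.168,0],
    [-0.456,0.168,0]
  ],
  "roll": [-0.017,-0.033,-0.05,-0.067,-0.067]
}}

```text
time_s: 7.25
tcp_pos: [0.5877, -0.0519, 0.2128]
eef_rot: [-179.9, -0.1, -71.3]
contact_force: [-1.9, -0.9, 1.2]
gripper_width: 0.0115
```

Forces are low and the opening holds. The tool turns with the leaf, so the same rows apply: 20° per call.

{"api": "move_arm", "payload": {
  "fingers": [0,0,0,0,0],
  "xyz": [
    [-0.156,0.045,0],
    [-0.308,0.101,0],
    [-0.456,0.168,0],
    [-0.6,0.245,0],
    [-0.737,0.331,0]
  ],
  "roll": [-0.022,-0.044,-0.067,-0.089,-0.111]
}}

```text
time_s: 7.75
tcp_pos: [0.5435, -0.005, 0.2128]
eef_rot: [180.0, -0.2, -51.3]
contact_force: [-1.1, -3.8, 2.8]
gripper_width: 0.0115
```

Run:
```python
from h import *
s=r.get_state(); p=s['tcp_pos']; print(p,s['eef_rot'],s['contact_force'],s['gripper_width'],s['joints'].round(0))
H=np.array([.432,-.153]); print(np.linalg.norm(p[:2]-H), np.linalg.norm([.1739,.0659]))
```

```text
[ 0.54348945 -0.00496831  0.21279471] [179.99222706  -0.19368845 -51.31174155] [-1.14130174 -3.76765879  2.84897503] 0.01147838975684052 [ 20.   9. -18.   0. -63.  18.]
0.18531939664276095 0.18596779291049298
```

{"api": "move_arm", "payload": {
  "fingers": [0,0,0,0,0],
  "xyz": [
    [-0.156,0.045,0],
    [-0.308,0.101,0],
    [-0.456,0.168,0],
    [-0.6,0.245,0],
    [-0.737,0.331,0]
  ],
  "roll": [-0.022,-0.044,-0.067,-0.089,-0.111]
}}

```text
time_s: 8.25
tcp_pos: [0.486, 0.0242, 0.2128]
eef_rot: [179.9, -0.2, -31.3]
contact_force: [-0.4, -3.4, 1.1]
gripper_width: 0.0117
```

{"api": "move_arm", "payload": {
  "fingers": [0,0,0,0,0],
  "xyz": [
    [-0.156,0.045,0],
    [-0.308,0.101,0],
    [-0.456,0.168,0],
    [-0.6,0.245,0],
    [-0.737,0.331,0]
  ],
  "roll": [-0.022,-0.044,-0.067,-0.089,-0.111]
}}

```text
time_s: 8.75
tcp_pos: [0.4218, 0.0319, 0.2128]
eef_rot: [179.8, -0.2, -11.2]
contact_force: [0.8, -2.6, 0.8]
gripper_width: 0.0116
```

Run:
```python
from h import *
s=r.get_state(); print(s['tcp_pos'],s['eef_rot'],s['contact_force'],s['joints'].round(0))
a=cap('side'); b=cap('scene')
cv2.imwrite('pics/d.png',np.hstack([cv2.resize(a['color'],(400,300)),cv2.resize(b['color'],(400,300))])[:,:,::-1])
```

```text
[0.4218133  0.03188174 0.21280277] [179.83852892  -0.21738629 -11.22738521] [ 0.82418353 -2.60494503  0.81166693] [ 32.  -3. -31.   0. -62.  47.]
```

View pics/d.png

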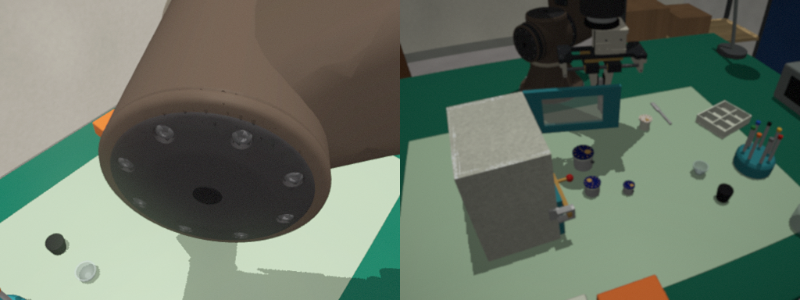

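The leaf stands open about 74° and the watches are in place; the bottom half is shut (scene view). I release, then lift.

{"api": "move_arm", "payload": {
  "fingers": [0.7,0.7,0.7,0.7,0.7],
  "xyz": [
    [0,0,0],
    [0,0,0],
    [0,0,0],
    [0,0,0],
    [0,0,0]
  ],
  "roll": [0,0,0,0,0]
}}

```text
time_s: 9.35
tcp_pos: [0.4212, 0.0319, 0.2127]
eef_rot: [179.9, -0.2, -11.3]
contact_force: [0.1, 0.2, 0.7]
gripper_width: 0.0461
```

{"api": "move_arm", "payload": {
  "fingers": [0.7,0.7,0.7,0.7,0.7],
  "xyz": [
    [0,0,0],
    [0,0,0],
    [0,0,0],
    [0,0,0],
    [0,0,0]
  ],
  "roll": [0,0,0,0,0]
}}

```text
time_s: 9.85
tcp_pos: [0.4212, 0.0319, 0.2127]
eef_rot: [179.9, -0.2, -11.3]
contact_force: [0.6, -0.5, 0.7]
gripper_width: 0.0609
```

{"api": "move_arm", "payload": {
  "fingers": [0.7,0.7,0.7,0.7,0.7],
  "xyz": [
    [0,0,-0.2],
    [0,0,-0.45],
    [0,0,-0.7],
    [0,0,-1],
    [0,0,-1]
  ],
  "roll": [0,0,0,0,0]
}}

```text
time_s: 10.35
tcp_pos: [0.4225, 0.0325, 0.2959]
eef_rot: [-180.0, -0.5, -11.3]
contact_force: [0.1, -1.1, -1.2]
gripper_width: 0.0612
```

Run:
```python
from h import *
s=r.get_state(); print(s['time_s'],s['tcp_pos'],s['eef_rot'],s['contact_force'],s['gripper_width'])
```

```text
10.35 [0.42248771 0.03254072 0.29586501] [-179.97807418   -0.45105682  -11.28636833] [ 0.09643734 -1.05723399 -1.21263894] 0.061233477763421515
```

Tips are at 0.288, clear of the bar. I rise a little more and check.

{"api": "move_arm", "payload": {
  "fingers": [0.7,0.7,0.7],
  "xyz": [
    [0,0,-0.3],
    [0,0,-0.4],
    [0,0,-0.4]
  ],
  "roll": [0,0,0]
}}

```text
time_s: 10.65
tcp_pos: [0.4227, 0.0328, 0.3287]
eef_rot: [-179.9, -0.5, -11.3]
contact_force: [0.5, -0.2, 0.0]
gripper_width: 0.0615
```

Run:
```python
from h import *
s=r.get_state(); print(s['time_s'],s['tcp_pos'],s['contact_force'])
c=cap('scene','e.png'); o=np.load('/tmp/scene.npy',allow_pickle=True).item()
uv,P=cloud(c); col=c['color'][uv[:,1],uv[:,0]].astype(int)
t=(col[:,0]<70)&(col[:,2]>col[:,0]+40)&(P[:,2]>.14)&(P[:,2]<.24)&(P[:,1]>-.14)&(P[:,1]<.12)&(P[:,0]>.35)&(P[:,0]<.6)
l=cv2.fitLine(P[t][:,:2].astype(np.float32),cv2.DIST_HUBER,0,.01,.01).ravel()
print('leaf deg',t.sum(),np.degrees(np.arctan2(l[1],l[0]))%180-3.4)
for n,f in(('blue',lambda a:(a[...,2]>a[...,0]+25)&(a[...,2]>a[...,1]+25)),('red',lambda a:(a[...,0]>a[...,1]+70)&(a[...,0]>a[...,2]+70))):
    for q in(o,c):
        m=f(q['color'].astype(int))[180:260,205:310]; k,_,st,ce=cv2.connectedComponentsWithStats(m.astype(np.uint8))
        print(n,[(ce[i]+[205,180]).round(1).tolist() for i in range(1,k) if st[i,4]>10])
```

```text
10.65 [0.42267435 0.03280709 0.32865237] [ 0.50799621 -0.2405191   0.01044132]
leaf deg 128 74.94812
blue [[235.3, 188.3], [234.9, 198.4], [249.9, 232.9], [241.3, 236.2], [290.9, 236.2]]
blue [[234.7, 188.6], [230.2, 196.6], [249.9, 232.7], [241.0, 236.2], [291.1, 236.4]]
red [[216.6, 226.5]]
red [[216.7, 226.3]]
```

View pics/e.png

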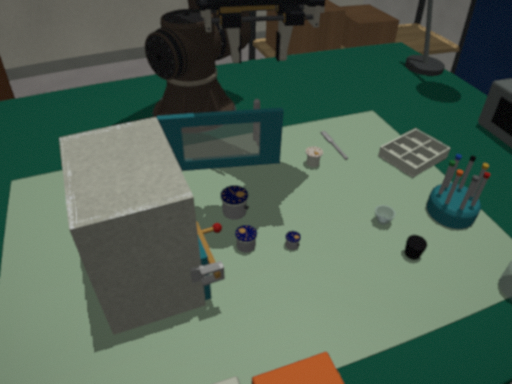

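The leaf stands free at about 75°. The knob (217,226) and the watch (246,236) have not moved, and the gripper is well above everything.

```bash
python3 -c "
from plant import r
print(r.close_job())"
```

```text
the job is handed in; nothing more can be done
None
```

The top half of the door is open about 75° and standing free, and I handed the job in at about 10.7 s of the 38 s. I gripped its bar from above, swung it round its hinge, let go and lifted clear.

- **Top half:** the last scene picture gives about 75° open, against the 60° needed. The turn of the tool gives about the same.
- **Bottom half:** it is shut, and the bolt knob is within 0.2 px of its starting place in the scene picture.
- **Blue-dial watch:** it is within about 0.3 px of its starting place and still upright. I took the middle-sized dial to be the one meant: its top measured about 38 mm above the bench, where the text says 37 mm, and the look-alikes measured 51 and 27 mm.
- **Robot:** the force reading was near zero, with the fingertips about 75 mm above the bar. Horizontal force readings during the swing stayed under 4 N.

No check failed. One thing I couldn't check was the side camera's view of the door after the swing, because the arm was in the way, so the final checks rest on the scene camera alone.

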